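# Switch on the battery chargers, largest pack first

### The arm

A 6-joint arm with a two-finger parallel gripper is mounted at the origin on the work surface. World frame = base frame: x ahead of the robot, y to its left, z up, the work surface at z = 0. Lengths are in m, angles in rad, forces in N, time in s.
With the tool pointing down it reaches from about 0.3 to 0.95 m from the base axis. Payload 3.1 kg.
Tool frame: the origin (TCP) lies between the finger pads; the fingertips stand tips_ahead ahead of it and the grasp point (between the pads) is the TCP (tips_ahead is the distance from the TCP to the fingertips, in m); z points along the fingers, y is the direction in which the jaws open and shut (so a half turn about z gives the same grasp; the last joint's range is limited). The gripper opens to 85 mm and grips with 20 to 120 N. Pads are 22 mm wide; open, the fingers measure 114 mm over their backs; the gripper's body (76 mm by 85 mm) begins 54 mm behind the grasp point. The pads swing forward as they close: fully open they stand 13 mm farther back than shut.
Start: joints at [1.258, 0.308, 1.634, -0, 1.2, -0.07], TCP at [0.15, 0.607, 0.25] pointing down, gripper open.
Joint ranges: [-3.06, 3.06], [-0.79, 1.96], [0.05, 2.63], [-1.19, 4.34], [0.05, 2.64], [-2.94, 2.94]. Speed limits (rad/s): [2.79, 2.79, 3.14, 3.14, 3.14, 3.14].

### API

Orientations are given as a rotation vector (axis times angle).
In Python, from plant import * gives the robot as it stands.
- The arm moves only by the tool carry_out, never from a script. Its argument "steps" is a list of rows, each a list of 7 numbers: the turn, a rotation vector about the tool's x, y, z each as a share of 360 degrees, from -1 to 1, then the shift along the tool's x, y, z each as a share of 250 mm, from -1 to 1, then the opening, from -1 (shut) to 1 (fully open). A call has 1 to 10 rows; each row is the pose to reach, as a shift and turn from the pose measured when the call began, along the tool's axes at that moment, turning the shorter way round; what a row does not reach only later rows make up. A row lasts 1/10 s, in which the tool goes at most 50 mm and 8.59 degrees, less where a joint would pass 70% of its speed; a pose out of reach is approached as far as the arm can. A call with a number of a shift or a turn outside -1 to 1 is refused whole. A call with a gripper value outside its range is refused whole. The fingers move at their own pace and stop on an object; "squeeze" is the grip in N (left out, the last holds). Time passes only in rows, so rows that repeat a pose let the fingers close. It gives the time, the measured TCP pose, the force and the opening at its end, in the units of the state.
- get_obs(): the state, without advancing time (a new reading comes with each control period).
- snapshot(name): name is "scene" or "top" or "wrist"; returns the picture (420x560x3 uint8, red, green, blue); there is no depth.
- camera_info(name): a dict with "camera_matrix" (3x3 intrinsics, pixels), "distortion" ([k1, k2, p1, p2, k3] as OpenCV has them; the pictures are not rectified), "xyz" and "attitude" of the camera in the world; the wrist camera has in their place "mount" (4x4, takes a point from camera to tool coordinates, whose origin is the TCP and whose axes are the flange's). Camera axes: x right, y down, z forward; pixel columns grow to the right and rows downward; lengths in m; the calibration is good to about 2 mm. A picture is of the moment at which its call begins: read the wrist's pose just before it. camera_info takes no time and is no camera call.
- job_done(): hands the job in, once; it reports no verdict.
Trained networks look in the newest picture that a camera, given by its name, has taken for a name from the list of things; names that differ only in an ending like _2 or _b are one class to them, and where a whole thing is asked for, a point or a joint stands for the part that bears it (a point fixed in the world has none). Each returns a list of dicts, best first, with "p" (0 to 1); they miss things now and then, are a little off and sometimes report something else, mostly with a low value. They report only what shows in the picture. A call takes as long as a camera call. They do not tell look-alikes from the thing itself.
- recognise(camera, target): "bbox" ([left, top, width, height] in pixels, round what is visible of it).
- masks_of(camera, target): "pixels" (420x560 bool, what is visible of it) and "bbox" ([left, top, width, height] in pixels, round what is visible of it).
The state is a dict: "time_s": time; "joints": joint angles; "dq": joint speeds; "effort": joint torques, N m; "tool_pos": TCP position; "eef_rot": TCP orientation; "ft_force": force on the tool from outside, world axes, zero at the start; "wrist_torque": the same for the moment, N m; "gripper_width": opening from 0.0 (shut) to 1.0 (fully open).
Only numpy, scipy, OpenCV 4.12 (cv2) and the standard library are available. Lean on these libraries where they do the work, as an engineer would, in place of code of your own. Each camera call takes 0.05 s, during which the arm holds its last target. There are 200 camera calls.

### The job

Switch on the three battery chargers by pressing each one's round button lightly with the fingertips until it is down: first the charger with the largest battery pack, then the one with the medium pack, then the one with the smallest. Leave the packs sitting in their chargers and do not disturb the socket, the spray can or the spanner.

Things in the scene. Friction and masses are not known exactly. Their poses are not given: they have to be found in the camera images.
- charger_large: Charger that holds the large pack: grey flat box 190 (x) x 90 (y) x 40 mm high, fixed to the bench; all three chargers are alike. Origin: centre of its underside, on the bench; z up. On its top, 66 mm from the centre towards +x, is the round switch button; centred 42 mm towards -x a low black rim holds the battery pack. The nearest side of the largest pack is 60 mm from the button's axis.
- pack_large: The large cordless-tool battery pack, black, loose, seated in its charger: 96 x 76 mm seen from above; its top stands 112 mm above the bench. Origin: centre of the underside of its foot, 40 mm above the bench; z up. Not to be shifted.
- button_large (a point): Centre of the top face of the switch button of the charger that holds the large pack: pale round button, 32 mm in diameter, standing proud on the end (+x) away from the robot of the charger. Its top face is 62 mm above the bench when out (off) and 50 mm at the end of its travel; the point moves with the button.
- switch_large (a joint): How far that button is pushed straight down: 0 out (off), 0.012 m at the end stop. It resists with 4 to 6 N over the whole travel and stays at the depth where it is left (it does not spring back). It is on from 0.007 m.
- charger_medium: Charger that holds the medium pack: grey flat box 190 (x) x 90 (y) x 40 mm high, fixed to the bench; all three chargers are alike. Origin: centre of its underside, on the bench; z up. On its top, 66 mm from the centre towards +x, is the round switch button; centred 42 mm towards -x a low black rim holds the battery pack. The nearest side of the largest pack is 60 mm from the button's axis.
- pack_medium: The medium cordless-tool battery pack, black, loose, seated in its charger: 78 x 62 mm seen from above; its top stands 94 mm above the bench. Origin: centre of the underside of its foot, 40 mm above the bench; z up. Not to be shifted.
- button_medium (a point): Centre of the top face of the switch button of the charger that holds the medium pack: pale round button, 32 mm in diameter, standing proud on the end (+x) away from the robot of the charger. Its top face is 62 mm above the bench when out (off) and 50 mm at the end of its travel; the point moves with the button.
- switch_medium (a joint): How far that button is pushed straight down: 0 out (off), 0.012 m at the end stop. It resists with 4 to 6 N over the whole travel and stays at the depth where it is left (it does not spring back). It is on from 0.007 m.
- charger_small: Charger that holds the small pack: grey flat box 190 (x) x 90 (y) x 40 mm high, fixed to the bench; all three chargers are alike. Origin: centre of its underside, on the bench; z up. On its top, 66 mm from the centre towards +x, is the round switch button; centred 42 mm towards -x a low black rim holds the battery pack. The nearest side of the largest pack is 60 mm from the button's axis.
- pack_small: The small cordless-tool battery pack, black, loose, seated in its charger: 60 x 52 mm seen from above; its top stands 78 mm above the bench. Origin: centre of the underside of its foot, 40 mm above the bench; z up. Not to be shifted.
- button_small (a point): Centre of the top face of the switch button of the charger that holds the small pack: pale round button, 32 mm in diameter, standing proud on the end (+x) away from the robot of the charger. Its top face is 62 mm above the bench when out (off) and 50 mm at the end of its travel; the point moves with the button.
- switch_small (a joint): How far that button is pushed straight down: 0 out (off), 0.012 m at the end stop. It resists with 4 to 6 N over the whole travel and stays at the depth where it is left (it does not spring back). It is on from 0.007 m.
- deep_socket: Bystander: steel deep socket standing upright beyond the chargers, 28 mm in diameter, 78 mm tall. Origin: centre of its underside.
- spray_can: Bystander: white spray can standing beyond the chargers, 54 mm in diameter, about 110 mm tall. Origin: centre of its underside.
- spanner: Bystander: steel spanner 180 mm long lying flat beyond the chargers. Origin: about its middle, on the bench.
Mind the look-alikes: they are no part of the job. What is shaped like the charger_large but green is not meant.

How it is judged:
On the way, in this order (a step that is already met when the one before it is completed fails the run):
1. the button of the charger with the large pack is pressed down (7 mm or more of its 12 mm) (value of joint switch_large above 0.007 m), for 0.1 s.
2. the button of the charger with the medium pack is pressed down (7 mm or more of its 12 mm) (value of joint switch_medium above 0.007 m), for 0.1 s.
3. the button of the charger with the small pack is pressed down (7 mm or more of its 12 mm) (value of joint switch_small above 0.007 m), for 0.1 s.
At the end, for the whole second after the job is handed in: All three buttons are down by 7 mm or more; each pack is upright (within 0.1 rad), at rest and within 12 mm of where it started; socket, spray can and spanner are within 25 mm of where they started (value of joint each of switch_large, switch_medium, switch_small above 0.007 m and distance of each of pack_large, pack_medium, pack_small from where it was at the start of the episode below 0.012 m and angle between each of pack_large, pack_medium, pack_small's own z axis and vertical below 0.1 rad and linear speed of each of pack_large, pack_medium, pack_small below 0.02 m/s and distance of each of deep_socket, spray_can, spanner from where it was at the start of the episode below 0.025 m); the robot touches nothing.
It fails at once if the medium pack's button is pushed more than 3 mm before the large pack's is down (value of joint switch_medium above 0.003 m and value of joint switch_large below 0.007 m).
It fails at once if the small pack's button is pushed more than 3 mm before the medium pack's is down (value of joint switch_small above 0.003 m and value of joint switch_medium below 0.007 m).
It fails at once if a button or charger is pressed with more than 30 N (contact force between any of the fingers, the arm and charger_large above 30 N or contact force between any of the fingers, the arm and charger_medium above 30 N or contact force between any of the fingers, the arm and charger_small above 30 N).
It fails at once if a battery pack is lifted, shoved or tipped (moved more than 12 mm or tilted more than 0.2 rad) (distance of any of pack_large, pack_medium, pack_small from where it was at the start of the episode above 0.012 m or angle between any of pack_large, pack_medium, pack_small's own z axis and vertical above 0.2 rad).
It fails at once if the socket, spray can or spanner is moved more than 25 mm (distance of any of deep_socket, spray_can, spanner from where it was at the start of the episode above 0.025 m).
It also fails if it takes over 43 s, if anything falls off the work surface, if the arm or the gripper's body presses on something with over 40 N, if the wrist force passes 120 N, or if a joint passes its speed limit or range.

## Working session

There is one attempt and no reset: what is moved stays moved. The work goes in short steps, Python scripts to look and compute and a tool call to move; the robot and the scene stay as the last step left them, time stands still between calls to the robot, and variables do not carry over. Pictures are saved under pics/ and viewed, about 8 in all and at most 12, crops included, and the job is handed in when it is done.

Besides the shell and the picture viewer there is one more tool, called after "Emit:" as a command line: name --pt "numbers of a row" for each row, then --argument value for the rest. carry_out: Moves the arm, as the interface text tells. Shift numbers are shares of 250 mm and turn numbers shares of 360 degrees, none past 1 either way. Its arguments: {"type":"object","properties":{"steps":{"type":"array"},"squeeze":{"type":"number"}},"required":["steps"]}

```bash
mkdir -p pics
python3 - <<'E'
from plant import *
import cv2,numpy as np
o=get_obs();print({k:np.round(v,3) for k,v in o.items()})
print([n for n in dir() if 'tip' in n], globals().get('tips_ahead'))
for c in("scene","top"):
    cv2.imwrite(f"pics/{c}0.png",snapshot(c)[:,:,::-1]);print(c,camera_info(c))
    for t in("button_large","charger_large","pack_large","pack_medium","pack_small"):
        print(t,[(round(r["p"],2),np.round(r["bbox"]).tolist()) for r in recognise(c,t)])
print(camera_info("wrist"))
E
```

```text
{'time_s': np.float64(0.0), 'joints': array([ 1.258,  0.309,  1.635,  0.   ,  1.2  , -0.07 ]), 'dq': array([-0.001, -0.   , -0.001,  0.002, -0.   ,  0.   ]), 'effort': array([-0.0000e+00, -4.1526e+01, -2.7666e+01, -0.0000e+00,  1.1000e-02,
        0.0000e+00]), 'tool_pos': array([0.15 , 0.606, 0.249]), 'eef_rot': array([-0.38 , -3.118,  0.004]), 'ft_force': array([0.495, 0.349, 0.221]), 'wrist_torque': array([-0.007,  0.037,  0.045]), 'gripper_width': np.float64(0.995)}
['tips_ahead'] 0.019
scene {'camera_matrix': array([[475.78103947,   0.        , 290.51640975],
       [  0.        , 475.78103947, 201.13145711],
       [  0.        ,   0.        ,   1.        ]]), 'distortion': array([-0.01649022,  0.        ,  0.        ,  0.        ,  0.        ]), 'xyz': array([ 1.19053068, -0.62977127,  0.81701058]), 'attitude': array([-2.13514308, -0.95283439,  0.42006009])}
button_large [(0.62, [220.0, 321.0, 18.0, 14.0]), (0.5, [132.0, 256.0, 17.0, 16.0])]
charger_large [(0.81, [84.0, 228.0, 84.0, 67.0]), (0.75, [174.0, 216.0, 86.0, 44.0]), (0.7, [152.0, 286.0, 105.0, 80.0])]
pack_large [(0.
[... 911 characters left out ...]
k_medium [(0.56, [152.0, 224.0, 38.0, 36.0])]
pack_small [(0.79, [240.0, 241.0, 22.0, 30.0])]
{'camera_matrix': array([[338.14713469,   0.        , 281.00760731],
       [  0.        , 338.14713469, 213.63471338],
       [  0.        ,   0.        ,   1.        ]]), 'distortion': array([0.01900303, 0.        , 0.        , 0.        , 0.        ]), 'mount': array([[ 2.11386401e-04, -9.55533103e-01, -2.94883782e-01,
         7.58617510e-02],
       [ 9.99999961e-01,  1.47434145e-04,  2.39104999e-04,
        -1.87635083e-04],
       [-1.84996803e-04, -2.94883821e-01,  9.55533096e-01,
        -1.23305801e-01],
       [ 0.00000000e+00,  0.00000000e+00,  0.00000000e+00,
         1.00000000e+00]])}
```

View pics/top0.png

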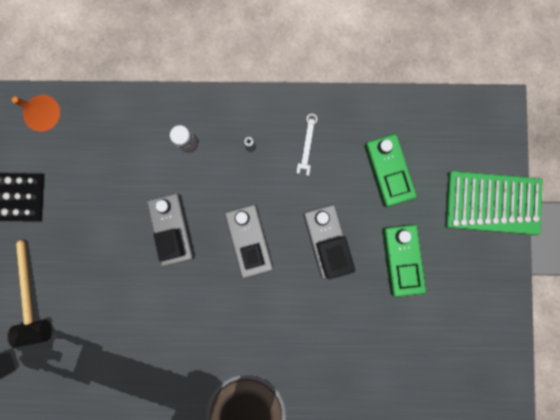

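View pics/scene0.png

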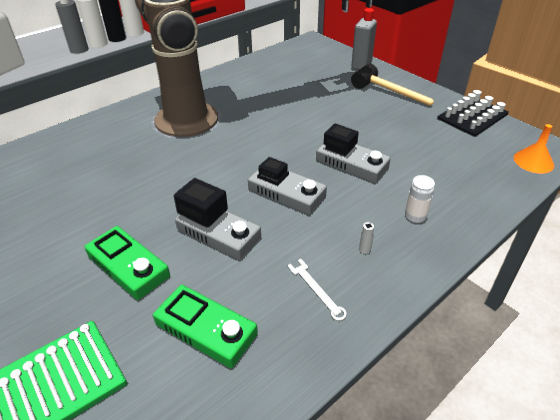

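Top picture: the grey chargers' buttons are at (322,217), (241,217) and (162,206), and their packs at (335,257), (252,257) and (169,245). The green chargers with buttons at (386,146) and (404,237) hold no packs, so they are the look-alikes. By pack size, (335,257) is the large one, (169,245) the medium and (252,257) the small. I'll confirm that in an enlarged crop and measure the buttons in both cameras.

```bash
cat > h.py <<'E'
import cv2,numpy as np
from scipy.spatial.transform import Rotation as R
def ray(info,uv,M=None):
    n=cv2.undistortPoints(np.array([[uv]],float),info["camera_matrix"],info["distortion"])[0,0]
    d=np.array([*n,1.])
    if M is None: return info["xyz"],R.from_rotvec(info["attitude"]).as_matrix()@d
    return M[:3,3],M[:3,:3]@d
def atz(r,z): return r[0]+r[1]*(z-r[0][2])/r[1][2]
def blob(im,uv,h=13,th=165):
    """centroid of the bright component nearest uv"""
    u,v=map(int,uv); c=im[v-h:v+h,u-h:u+h].min(2)
    n,l,s,m=cv2.connectedComponentsWithStats((c>th).astype(np.uint8))
    k=1+np.argmin([np.hypot(*(q-h))-0.05*a[4] for q,a in zip(m[1:],s[1:])])
    return m[k]+[u-h,v-h],s[k][2:]
E
python3 - <<'E'
from plant import *
from h import *
T=cv2.imread("pics/top0.png");S=cv2.imread("pics/scene0.png")
it,is_=camera_info("top"),camera_info("scene")
for n,a,b,pk in(("L",(322,217),(239,229),(335,257)),("M",(162,206),(375,157),(169,245)),("S",(241,217),(309,186),(252,257))):
    ba,sa=blob(T,a);bb,sb=blob(S,b)
    print(n,ba,sa,bb,sb,atz(ray(it,ba),.062),atz(ray(is_,bb),.062))
cv2.imwrite("pics/crop.png",cv2.resize(T[180:290,135:365],None,fx=3.4,fy=3.4,interpolation=cv2.INTER_CUBIC))
E
```

```text
L [322.31818182 221.92727273] [ 26  22 220] [236.63392857 227.49107143] [ 26  26 448] [ 0.53711337 -0.2030448   0.062     ] [ 0.55151183 -0.21176759  0.062     ]
M [160.76146789 205.47706422] [ 12  12 109] [371.89910979 158.37388724] [ 26  23 337] [0.57590906 0.23701611 0.062     ] [0.58337098 0.21234533 0.062     ]
S [241.05769231 217.31730769] [ 11  12 104] [305.96216216 186.62162162] [ 26  25 370] [0.5465957  0.01699686 0.062     ] [0.55155943 0.00187716 0.062     ]
```

View pics/crop.png

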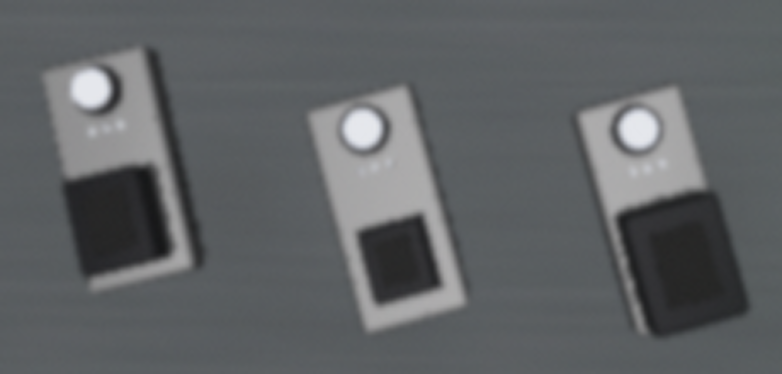

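The crop confirms it: medium pack on the left, small in the middle, large on the right. I'll tighten the button blobs and work out the approach.

Run:
```python
from plant import *
from h import *
T=cv2.imread("pics/top0.png");S=cv2.imread("pics/scene0.png")
it,is_=camera_info("top"),camera_info("scene")
o=get_obs();Rt=R.from_rotvec(o["eef_rot"]).as_matrix();print(Rt.round(3))
for n,a,b in(("L",(322,217),(239,229)),("M",(162,206),(375,157)),("S",(241,217),(309,186))):
    ba,sa=blob(T,a,th=205);bb,sb=blob(S,b,th=205)
    p,q=atz(ray(it,ba),.062),atz(ray(is_,bb),.062)
    m=(p+q)/2; print(n,sa,sb,bb,p,q,"tool shift to 80mm above, share",(Rt.T@(np.r_[m[:2],.161]-o["tool_pos"])/.25).round(3))
```

```text
[[-0.971  0.24   0.   ]
 [ 0.24   0.971  0.   ]
 [ 0.     0.    -1.   ]]
L [10 10 76] [ 16  12 136] [238.80882353 225.125     ] [ 0.54908223 -0.20346577  0.062     ] [ 0.54875935 -0.20355099  0.062     ] tool shift to 80mm above, share [-2.327 -2.762  0.357]
M [ 9 10 74] [12  9 77] [375.42857143 154.01298701] [0.57585493 0.23635949 0.062     ] [0.5768444 0.2343573 0.062    ] tool shift to 80mm above, share [-2.011 -1.032  0.357]
S [ 9 10 75] [ 13  10 100] [308.84 183.35] [0.54651591 0.01700716 0.062     ] [0.54714604 0.01589085 0.062     ] tool shift to 80mm above, share [-2.107 -1.91   0.357]
```

Emit:
carry_out --pt "0 0 0 -0.78 -0.92 0 -1" --pt "0 0 0 -0.78 -0.92 0 -1" --pt "0 0 0 -0.78 -0.92 0 -1" --pt "0 0 0 -0.78 -0.92 0 -1" --pt "0 0 0 -0.78 -0.92 0 -1" --pt "0 0 0 -0.78 -0.92 0 -1" --pt "0 0 0 -0.78 -0.92 0 -1" --pt "0 0 0 -0.78 -0.92 0 -1" --squeeze 20

```text
time_s: 1.4
tool_pos: [0.2849, 0.3359, 0.2507]
eef_rot: [0.386, 3.117, 0.002]
ft_force: [0.4, 0.0, -0.0]
gripper_width: 0.0
```

Emit:
carry_out --pt "0 0 0 -0.78 -0.92 0 -1" --pt "0 0 0 -0.78 -0.92 0 -1" --pt "0 0 0 -0.78 -0.92 0 -1" --pt "0 0 0 -0.78 -0.92 0 -1" --pt "0 0 0 -0.78 -0.92 0 -1" --pt "0 0 0 -0.78 -0.92 0 -1" --pt "0 0 0 -0.78 -0.92 0 -1" --pt "0 0 0 -0.78 -0.92 0 -1"

```text
time_s: 2.2
tool_pos: [0.4188, 0.0656, 0.2505]
eef_rot: [0.388, 3.117, 0.004]
ft_force: [0.4, -0.1, -0.6]
gripper_width: -0.001
```

Emit:
carry_out --pt "0 0 0 -0.77 -0.92 0 -1" --pt "0 0 0 -0.77 -0.92 0 -1" --pt "0 0 0 -0.77 -0.92 0 -1" --pt "0 0 0 -0.77 -0.92 0 -1" --pt "0 0 0 -0.77 -0.92 0 -1" --pt "0 0 0 -0.77 -0.92 0 -1" --pt "0 0 0 -0.77 -0.92 0 -1" --pt "0 0 0 -0.77 -0.92 0 -1" --pt "0 0 0 -0.77 -0.92 0 -1"

```text
time_s: 3.1
tool_pos: [0.5488, -0.2016, 0.2494]
eef_rot: [-0.384, -3.116, -0.006]
ft_force: [0.8, 0.8, 0.2]
gripper_width: 0.003
```

Emit:
carry_out --pt "0 0 0 0 -0.008 0.58 -1" --pt "0 0 0 0 -0.008 0.58 -1" --pt "0 0 0 0 -0.008 0.58 -1" --pt "0 0 0 0 -0.008 0.58 -1" --pt "0 0 0 0 -0.008 0.58 -1"

```text
time_s: 3.6
tool_pos: [0.5478, -0.201, 0.1045]
eef_rot: [-0.38, -3.115, -0.007]
ft_force: [0.2, -0.4, 0.4]
gripper_width: -0.0
```

Run:
```python
from plant import *
from h import *
o=get_obs();print(o["tool_pos"],o["ft_force"])
cv2.imwrite("pics/w1.png",snapshot("wrist")[:,:,::-1])
i=camera_info("wrist");m=np.linalg.inv(i["mount"])
def px(p):
    c=m[:3]@np.r_[p,1];u=i["camera_matrix"]@c;return (u[:2]/u[2]).round(1)
print("tips",px([0,0,.019]),"button top under tip",px([0,0,o["tool_pos"][2]-.062]))
```

```text
[ 0.54777564 -0.20101779  0.10449855] [ 0.16712248 -0.39824217  0.38048132]
tips [281.3 278.8] button top under tip [281.3 257.8]
```

View pics/w1.png

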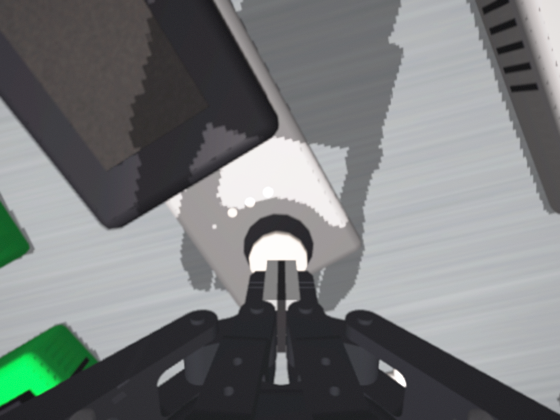

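The wrist view shows the large charger's button at about (279,260), against a predicted tip axis of (281,258), so it is centred. I'll press gradually and read the force.

Emit:
carry_out --pt "0 0 0 0 0 0.05 -1" --pt "0 0 0 0 0 0.085 -1" --pt "0 0 0 0 0 0.095 -1" --pt "0 0 0 0 0 0.105 -1" --pt "0 0 0 0 0 0.112 -1" --pt "0 0 0 0 0 0.112 -1"

```text
time_s: 4.25
tool_pos: [0.5498, -0.2023, 0.0789]
eef_rot: [0.381, 3.117, 0.005]
ft_force: [-0.4, 0.9, 2.5]
gripper_width: 0.004
```

Emit:
carry_out --pt "0 0 0 0 0 0.008 -1" --pt "0 0 0 0 0 0.016 -1" --pt "0 0 0 0 0 0.024 -1" --pt "0 0 0 0 0 0.032 -1" --pt "0 0 0 0 0 0.032 -1"

```text
time_s: 4.75
tool_pos: [0.5498, -0.2023, 0.0707]
eef_rot: [0.381, 3.117, 0.005]
ft_force: [-1.5, 0.5, 3.1]
gripper_width: 0.001
```

Emit:
carry_out --pt "0 0 0 0 0 0.004 -1" --pt "0 0 0 0 0 0.006 -1" --pt "0 0 0 0 0 0.006 -1"

```text
time_s: 5.05
tool_pos: [0.5498, -0.2023, 0.0692]
eef_rot: [0.381, 3.117, 0.005]
ft_force: [-1.7, 0.4, 4.6]
gripper_width: -0.0
```

Emit:
carry_out --pt "0 0 0 0 0 -0.2 -1" --pt "0 0 0 0 0 -0.4 -1" --pt "0 0 0 0 0 -0.6 -1" --pt "0 0 0 0 0 -0.6 -1"

```text
time_s: 5.45
tool_pos: [0.5552, -0.2054, 0.2277]
eef_rot: [0.379, 3.1, -0.004]
ft_force: [1.0, 0.1, 0.4]
gripper_width: 0.001
```

Emit:
carry_out --pt "0 0 0 0.16 0.86 0 -1" --pt "0 0 0 0.16 0.86 0 -1" --pt "0 0 0 0.16 0.86 0 -1" --pt "0 0 0 0.16 0.86 0 -1" --pt "0 0 0 0.16 0.86 0 -1" --pt "0 0 0 0.16 0.86 0 -1"

```text
time_s: 6.05
tool_pos: [0.5682, 0.0152, 0.2261]
eef_rot: [0.373, 3.101, -0.004]
ft_force: [-0.8, -0.1, -0.5]
gripper_width: 0.002
```

Emit:
carry_out --pt "0 0 0 0.16 0.86 0 -1" --pt "0 0 0 0.16 0.86 0 -1" --pt "0 0 0 0.16 0.86 0 -1" --pt "0 0 0 0.16 0.86 0 -1" --pt "0 0 0 0.16 0.86 0 -1" --pt "0 0 0 0.16 0.86 0 -1" --pt "0 0 0 0.16 0.86 0 -1"

```text
time_s: 6.75
tool_pos: [0.5806, 0.232, 0.2244]
eef_rot: [0.373, 3.102, -0.007]
ft_force: [-0.1, -0.4, 0.0]
gripper_width: 0.003
```

Run:
```python
from plant import *
from h import *
o=get_obs();Rt=R.from_rotvec(o["eef_rot"]).as_matrix();p=o["tool_pos"]
print(p,o["ft_force"],"shift to M z.0895",(Rt.T@(np.array([.576,.2355,.0895])-p)/.25).round(3))
S=snapshot("scene")[:,:,::-1];cv2.imwrite("pics/scene1.png",S)
print("L button now",blob(S,(239,229),th=205),"was 238.8,225.1")
i=camera_info("scene")
for z in(.062,.055,.05): print(z,cv2.projectPoints(np.array([[.549,-.2035,z]]),cv2.Rodrigues(R.from_rotvec(i["attitude"]).inv().as_rotvec())[0],-R.from_rotvec(i["attitude"]).inv().apply(i["xyz"]),i["camera_matrix"],i["distortion"])[0].ravel())
```

```text
[0.58056251 0.23201673 0.224433  ] [-0.14437771 -0.38787364  0.001338  ] shift to M z.0895 [0.031 0.01  0.539]
L button now (array([239.4047619 , 229.04761905]), array([ 14,  11, 126], dtype=int32)) was 238.8,225.1
0.062 [238.89200009 225.17056145]
0.055 [239.10209285 227.37289512]
0.05 [239.25106661 228.93429384]
```

The large button reads fully down: the blob is at row 229.0, and 228.9 is expected at 50 mm. Next is the medium one.

Emit:
carry_out --pt "0 0 0 0.03 0.01 0.2 -1" --pt "0 0 0 0.03 0.01 0.4 -1" --pt "0 0 0 0.03 0.01 0.52 -1" --pt "0 0 0 0.03 0.01 0.52 -1"

```text
time_s: 7.2
tool_pos: [0.5714, 0.2309, 0.0884]
eef_rot: [0.38, 3.112, -0.016]
ft_force: [-0.6, -0.2, -0.7]
gripper_width: 0.003
```

Run:
```python
from plant import *
from h import *
o=get_obs();print(o["tool_pos"],o["ft_force"])
cv2.imwrite("pics/w2.png",snapshot("wrist")[:,:,::-1])
i=camera_info("wrist");c=np.linalg.inv(i["mount"])[:3]@np.r_[0,0,o["tool_pos"][2]-.062,1];u=i["camera_matrix"]@c;print(u[:2]/u[2])
```

```text
[0.57142496 0.23087307 0.08839923] [-0.59682743 -0.23686761 -0.69606643]
[281.29783614 271.57317316]
```

View pics/w2.png

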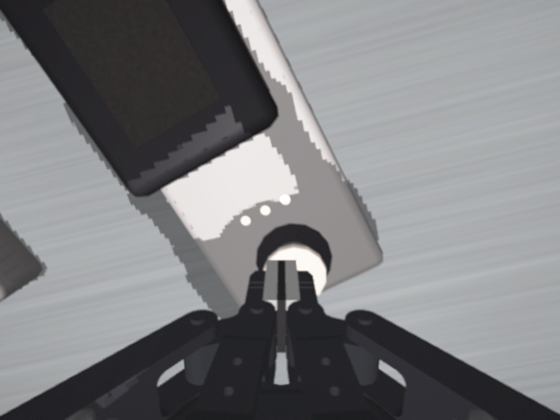

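The button sits at about (294,275) and the tip axis at (281,272), so the tip is about 5 mm off, as the measured pose also says. I'll correct this and press.

Emit:
carry_out --pt "0 0 0 -0.014 0.022 0 -1" --pt "0 0 0 -0.014 0.022 0.02 -1" --pt "0 0 0 -0.014 0.022 0.03 -1" --pt "0 0 0 -0.014 0.022 0.04 -1" --pt "0 0 0 -0.014 0.022 0.05 -1" --pt "0 0 0 -0.014 0.022 0.058 -1" --pt "0 0 0 -0.014 0.022 0.066 -1" --pt "0 0 0 -0.014 0.022 0.072 -1" --pt "0 0 0 -0.014 0.022 0.072 -1"

```text
time_s: 8.15
tool_pos: [0.5795, 0.2367, 0.0741]
eef_rot: [0.379, 3.106, -0.01]
ft_force: [-0.2, -0.1, 4.0]
gripper_width: -0.005
```

Emit:
carry_out --pt "0 0 0 0.01 -0.004 0.008 -1" --pt "0 0 0 0.01 -0.004 0.014 -1" --pt "0 0 0 0.01 -0.004 0.019 -1" --pt "0 0 0 0.01 -0.004 0.019 -1"

```text
time_s: 8.55
tool_pos: [0.5789, 0.2367, 0.0702]
eef_rot: [0.378, 3.101, -0.008]
ft_force: [3.4, 1.0, 3.6]
gripper_width: -0.001
```

Emit:
carry_out --pt "0 0 0 0 0 -0.2 -1" --pt "0 0 0 0 0 -0.4 -1" --pt "0 0 0 0 0 -0.5 -1" --pt "0 0 0 0 0 -0.5 -1" --pt "0 0 0 0 0 -0.5 -1"

```text
time_s: 9.05
tool_pos: [0.5759, 0.2374, 0.1945]
eef_rot: [0.378, 3.102, -0.009]
ft_force: [0.4, -0.7, -1.4]
gripper_width: -0.004
```

Emit:
carry_out --pt "0 0 0 -0.09 -0.88 0 -1" --pt "0 0 0 -0.09 -0.88 0 -1" --pt "0 0 0 -0.09 -0.88 0 -1" --pt "0 0 0 -0.09 -0.88 0 -1" --pt "0 0 0 -0.09 -0.88 0 -1" --pt "0 0 0 -0.09 -0.88 0 -1" --pt "0 0 0 -0.09 -0.88 0 -1" --pt "0 0 0 -0.09 -0.88 0 -1"

```text
time_s: 9.85
tool_pos: [0.544, 0.0194, 0.1942]
eef_rot: [0.377, 3.105, -0.008]
ft_force: [0.7, -0.1, -0.0]
gripper_width: 0.005
```

Run:
```python
from plant import *
from h import *
o=get_obs();Rt=R.from_rotvec(o["eef_rot"]).as_matrix();p=o["tool_pos"]
print(p,o["ft_force"],"shift to S z.0895",(Rt.T@(np.array([.547,.0165,.0895])-p)/.25).round(3))
print("tilt fix rotvec share",(R.from_matrix(Rt).inv()*R.from_rotvec(np.array([.381,3.118,0])*np.pi/3.1412)).as_rotvec()/2/np.pi)
S=snapshot("scene")[:,:,::-1];cv2.imwrite("pics/scene2.png",S)
i=camera_info("scene");q=R.from_rotvec(i["attitude"]).inv()
print("M now",blob(S,(375,157),th=205))
for z in(.062,.055,.05): print(z,cv2.projectPoints(np.array([[.5768,.2344,z]]),q.as_rotvec(),-q.apply(i["xyz"]),i["camera_matrix"],i["distortion"])[0].ravel())
```

```text
[0.54403631 0.01939308 0.19420181] [ 0.69647504 -0.06449496 -0.00249505] shift to S z.0895 [-0.008 -0.007  0.419]
tilt fix rotvec share [-0.00056593  0.00220182  0.00020068]
M now (array([375.07407407, 157.12345679]), array([12,  9, 81], dtype=int32))
0.062 [375.42625442 153.99937815]
0.055 [375.10606148 156.10852195]
0.05 [374.87873755 157.60572111]
```

The medium button is about 10.5 mm down. Now the small one.

Emit:
carry_out --pt "0 0.002 0 -0.01 -0.008 0.2 -1" --pt "0 0.002 0 -0.01 -0.008 0.36 -1" --pt "0 0.002 0 -0.01 -0.008 0.41 -1" --pt "0 0.002 0 -0.01 -0.008 0.41 -1" --pt "0 0.002 0 -0.01 -0.008 0.41 -1"

```text
time_s: 10.4
tool_pos: [0.5488, 0.017, 0.0932]
eef_rot: [0.376, 3.116, -0.006]
ft_force: [0.8, 0.1, 0.4]
gripper_width: 0.001
```

Run:
```python
from plant import *
from h import *
o=get_obs();print(o["tool_pos"],o["ft_force"])
cv2.imwrite("pics/w3.png",snapshot("wrist")[:,:,::-1])
i=camera_info("wrist");c=np.linalg.inv(i["mount"])[:3]@np.r_[0,0,o["tool_pos"][2]-.062,1];u=i["camera_matrix"]@c;print(u[:2]/u[2])
```

```text
[0.54881079 0.01696735 0.09323889] [0.84850094 0.11329377 0.40159057]
[281.28747011 267.16007962]
```

View pics/w3.png

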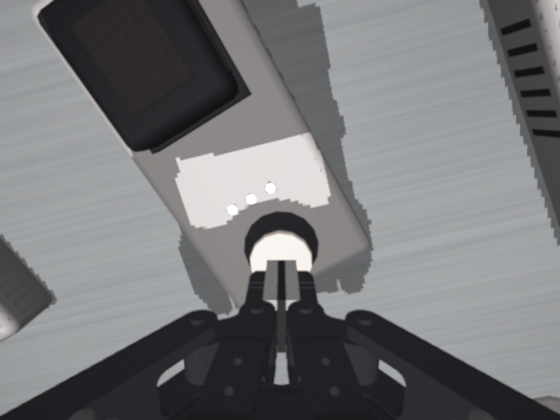

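The small button is centred at about (281,263), against a predicted (281,267). Pressing it.

Emit:
carry_out --pt "0 0 0 0 0 0.035 -1" --pt "0 0 0 0 0 0.046 -1" --pt "0 0 0 0 0 0.056 -1" --pt "0 0 0 0 0 0.064 -1" --pt "0 0 0 0 0 0.072 -1" --pt "0 0 0 0 0 0.08 -1" --pt "0 0 0 0 0 0.086 -1" --pt "0 0 0 0 0 0.09 -1" --pt "0 0 0 0 0 0.09 -1"

```text
time_s: 11.35
tool_pos: [0.5502, 0.0167, 0.0717]
eef_rot: [0.376, 3.112, -0.005]
ft_force: [0.8, 0.4, 4.5]
gripper_width: -0.001
```

Emit:
carry_out --pt "0 0 0 0 0 0.004 -1" --pt "0 0 0 0 0 0.007 -1" --pt "0 0 0 0 0 0.007 -1"

```text
time_s: 11.65
tool_pos: [0.5502, 0.0167, 0.07]
eef_rot: [0.376, 3.113, -0.005]
ft_force: [0.7, 0.1, 4.8]
gripper_width: 0.003
```

Emit:
carry_out --pt "0 0 0 0 0 -0.2 -1" --pt "0 0 0 0 0 -0.4 -1" --pt "0 0 0 0 0 -0.6 -1" --pt "0 0 0 0 0 -0.8 -1" --pt "0 0 0 0 0 -0.8 -1" --pt "0 0 0 0 0 -0.8 -1"

```text
time_s: 12.25
tool_pos: [0.5495, 0.0174, 0.271]
eef_rot: [0.376, 3.11, -0.005]
ft_force: [-0.2, -0.6, -0.6]
gripper_width: -0.001
```

Run:
```python
from plant import *
from h import *
o=get_obs();print(o["tool_pos"],o["ft_force"],abs(o["dq"]).max())
S=snapshot("scene")[:,:,::-1];cv2.imwrite("pics/scene3.png",S)
i=camera_info("scene");q=R.from_rotvec(i["attitude"]).inv()
for uv,p in(((309,186),(.547,.016)),((375,157),(.5768,.2344)),((239,229),(.549,-.2035))):
    print("now",blob(S,uv,th=205)[0],[cv2.projectPoints(np.array([[*p,z]]),q.as_rotvec(),-q.apply(i["xyz"]),i["camera_matrix"],i["distortion"])[0].ravel().round(1) for z in(.062,.055,.05)])
```

```text
[0.54950737 0.01736342 0.27102071] [-0.20242884 -0.61147641 -0.60077394] 0.05981142692602397
now [308.78205128 187.06410256] [array([308.8, 183.3]), array([308.7, 185.5]), array([308.7, 187. ])]
now [375.07407407 157.12345679] [array([375.4, 154. ]), array([375.1, 156.1]), array([374.9, 157.6])]
now [239.4047619  229.04761905] [array([238.9, 225.2]), array([239.1, 227.4]), array([239.3, 228.9])]
```

View pics/scene3.png

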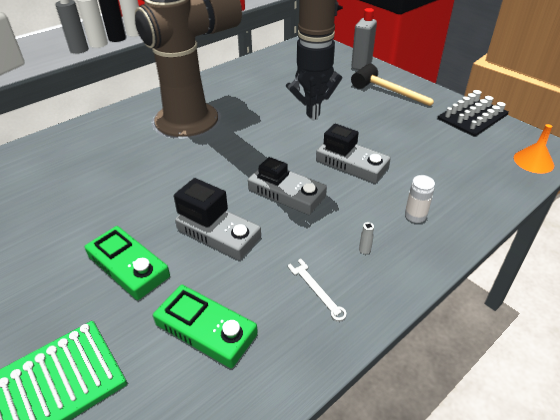

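All three buttons show as down at (309,187), (375,157) and (239,229). The packs, spray can, socket and spanner are where they were, and the arm is clear.

```bash
python3 -c "
from plant import *
print(job_done())"
```

```text
the job is handed in; nothing more can be done
None
```

I pressed the three grey chargers' buttons in order (large, medium, small), and handed the job in at about 12.3 s of the 43 s allowed. No verdict is reported back.

- **Button depth:** the last scene picture puts them at about 12 mm (large), 10.5 mm (medium) and 12 mm (small). All are past the 7 mm needed.
- **Force:** the wrist force read at most about 5 N, measured at the end of each move call and not continuously.
- **Everything else:** in that picture the packs, socket, spray can and spanner look unmoved. I judged that by eye and did not measure it. The arm was clear of everything, about 0.2 m above the chargers.
- **Disagreements:** the tip came down about 5 mm off the medium button's centre, and I corrected that before pressing. That button's first press also stopped about 4 mm short of the commanded depth, so I pressed it further. The two fixed cameras otherwise agreed on the button positions to about 2 mm.

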